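# Right a toppled glue bottle in its display lane and close up the follower

### The arm

A 6-joint arm with a two-finger parallel gripper is mounted at the origin on a cart in front of the work surface, level with it; the furniture and walls round the work are solid. World frame = base frame: x ahead of the robot, y to its left, z up, the work surface at z = 0. Lengths are in m, angles in degrees, forces in N, time in s.
With the tool pointing down it reaches from about 0.375 to 0.9 m from the base axis. Payload 3.1 kg.
Tool frame: the origin (TCP) lies at the very end of the fingers, on their centre line; the grasp point (between the pads) lies 19 mm behind it; z points along the fingers, x is the direction in which the jaws open and shut, and the axes are right-handed (so a half turn about z gives the same grasp; the last joint's range is limited). The gripper opens to 87 mm and grips with 3 to 60 N. Pads are 19 mm wide; open, the fingers measure 117 mm over their backs; the gripper's body (75 mm by 190 mm) begins 51 mm behind the grasp point.
Start: joints at [62.08, 30.224, 82.088, -0, 67.689, -10.227], TCP at [0.19, 0.595, 0.223] pointing down, gripper open.
Joint ranges: [-176.69, 176.69], [-43.24, 126.21], [12.49, 139.97], [-82, 262], [0, 151.66], [-163.58, 163.58]. Speed limits (degrees/s): [159.86, 159.86, 180, 180, 180, 180].

### API

Orientations are given as a 3x3 rotation matrix whose columns are the frame's x, y, z axes.
In Python, from rig import read_state, capture, bot gives the robot as it stands.
- The arm moves only by the shell command python3 -m crank 'ROWS' [OPENING]. ROWS is JSON, a list of rows, each a list of 2 entries, a list of its own where there are three numbers: the shift along the tool's x, y, z in cm, then the turn, a rotation vector about the tool's x, y, z in rad. In form: [[[dx, dy, dz], [wx, wy, wz]], ...]. A call has 1 to 12 rows; each row shifts and turns the commanded pose from where the row before left it, along the tool's axes as they then stand; what a row does not reach is not made up. A row lasts 1/10 s, in which the tool goes at most 50 mm and 8.59 degrees, less where a joint would pass 70% of its speed; a pose out of reach is approached as far as the arm can. A call with a gripper value outside its range is refused whole. OPENING is the closure, from -1 (fully open) to 1 (shut), set as the call begins (- or left out, the last holds). The fingers move at their own pace and stop on an object; the grip force is fixed at half the most. Time passes only in rows, so rows that do not move let the fingers close. It gives the time, the measured TCP pose, the force and the opening at its end, in the units of the state.
- read_state(): the state, without advancing time (a new reading comes with each control period).
- capture(name): name is "side" or "top"; returns a dict with "pixels" (400x640x3 uint8, red, green, blue), "camera_matrix" (3x3 intrinsics, pixels), "dist" ([k1, k2, p1, p2, k3] as OpenCV has them; the pictures are not rectified), "R" (3x3) and "t" (3): a world point X has camera coordinates R X + t. Camera axes: x right, y down, z forward; pixel columns grow to the right and rows downward; lengths in m; the calibration is good to about 2 mm. A picture is of the moment at which its call begins. There is no depth.
- bot.hand_in(): hands the job in, once; it reports no verdict.
The state is a dict: "time_s": time; "joint_positions": joint angles; "qvel": joint speeds; "tau": joint torques, N m; "position": TCP position; "tcp_rot": TCP orientation; "force": force on the tool from outside, world axes, zero at the start; "moment": the same for the moment, N m; "opening": opening from 0.0 (shut) to 1.0 (fully open).
Only numpy, scipy, OpenCV 4.12 (cv2) and the standard library are available. Lean on these libraries where they do the work, as an engineer would, in place of code of your own. Each camera call takes 0.05 s, during which the arm holds its last target.

### The job

A glue bottle has toppled forward over the front lip of its display lane, because the wooden follower behind it stands too far back. Without lifting it out of the lane, push its top end up and back against the follower until the bottle stands, then slide the follower forward until it holds the standing bottle lightly pinched against the lip, with no play left. Be gentle: never press the bottle hard against the follower or the lip, and leave the loose things round the lane where they are.

Things in the scene. Friction and masses are not known exactly. Their poses are not given: they have to be found in the camera images.
- bottle: White glue squeeze bottle, blue-grey label, red nozzle, about 0.15 kg, lying tilted over the lane's front lip. Body 41 mm diameter to 78 mm, cap 20 mm diameter to 93, nozzle 8 mm to its tip at 108. Origin: centre of its underside; z along its axis to the nozzle. As it rises its base rim slides on floor and follower; a push that does not rise along with the top can jam it.
- lane: Plywood display lane, 170 x 66 mm, fixed. Origin: centre of its underside; x runs from lip to follower, z up. Floor 8 mm high. Brass wire side rails 53 mm apart between centres, tops 32 mm high. The front lip's inner face is at x = -79 mm. A tall card spinner (0.3 m) stands to the robot's right of it: pass above.
- front_lip: Wooden front lip of the lane, 66 mm wide, 6 mm thick, its top 38 mm above the table (30 over the lane's floor), fixed to the lane. Origin: foot of its inner face, at table height; axes as the lane's.
- follower: Upright wooden plate 43 mm wide, 8 thick, 88 tall on a low foot, sliding along the lane's x; stiff: about 14 N moves it and it stays where left. Origin: foot of its front face, at the lane's floor, 61 to 70 mm from the lip at the start; axes as the lane's. Its back is free to push on from 45 mm up. Pinching the bottle builds up some 8 N per mm; 1 to 2 N are lost on letting go.
- spool_navy: Spool of navy thread, 48 x 49 x 32 mm, a loose bystander. Origin: centre of its underside.
- chalk: Blue tailor's chalk, 24 x 45 x 9 mm, a loose bystander. Origin: centre of its underside.
- tape_roll: Rolled yellow tape measure, 64 x 65 x 14 mm, a loose bystander. Origin: centre of its underside.

How it is judged (in metres and radians):
On the way:
1. the bottle stands upright on the lane's floor (angle between bottle's own z axis and vertical below 0.1 rad and z of bottle in the frame of lane below 0.012 m), for 0.3 s.
At the end, for the whole second after the job is handed in: The bottle stands upright (within 0.06 rad) and at rest on the lane's floor, held between follower and front lip with more than 1.5 N on each (angle between bottle's own z axis and vertical below 0.06 rad and z of bottle in the frame of lane below 0.012 m and contact force between bottle and follower above 1.5 N and contact force between bottle and front_lip above 1.5 N and linear speed of bottle below 0.01 m/s); the robot touches nothing.
It fails at once if the bottle is pressed against the follower with more than 12 N (contact force between bottle and follower above 12 N).
It fails at once if the bottle is pressed against the front lip with more than 12 N (contact force between bottle and front_lip above 12 N).
It fails at once if the bottle is lifted out of the lane (z of bottle in the frame of lane above 0.04 m).
It fails at once if a loose bystander is moved by more than 20 mm (distance of any of spool_navy, chalk, tape_roll from where it was at the start of the episode above 0.02 m).
It also fails if it takes over 56 s, if anything falls off the work surface, if the arm or the gripper's body presses on something with over 40 N, if the wrist force passes 120 N, or if a joint passes its speed limit or range.

## Working session

There is one attempt and no reset: what is moved stays moved. The work goes in short steps, Python scripts to look and compute and a shell command to move; the robot and the scene stay as the last step left them, time stands still between calls to the robot, and variables do not carry over. Pictures are saved under pics/ and viewed, and the job is handed in when it is done.

```bash
ls; mkdir -p pics
python3 - <<'E'
from rig import read_state, capture, bot
import cv2,numpy as np
s=read_state(); print({k:np.round(v,4).tolist() for k,v in s.items()})
for n in("side","top"):
    c=capture(n); cv2.imwrite(f"pics/{n}0.png",c["pixels"][:,:,::-1]); print(n,np.round(c["camera_matrix"],1).tolist(),c["dist"],np.round(c["R"],4).tolist(),c["t"])
E
```

```text
pics
{'time_s': 0.0, 'joint_positions': [62.0803, 30.2801, 82.156, 0.0004, 67.6892, -10.2285], 'qvel': [0.0606, -0.0614, -0.0199, -0.0231, -0.0052, -0.0189], 'tau': [-0.0005, -44.0039, -17.6591, 0.0631, 0.0583, -0.0002], 'position': [0.1896, 0.5948, 0.2216], 'tcp_rot': [[0.3039, 0.9527, -0.001], [0.9527, -0.3039, -0.0019], [-0.0022, -0.0004, -1.0]], 'force': [-0.2418, -0.6168, 0.3847], 'moment': [-0.0225, 0.086, -0.0026], 'opening': 0.9982}
side [[499.0, 0.0, 315.2], [0.0, 499.0, 196.9], [0.0, 0.0, 1.0]] [-0.0327024  0.         0.         0.         0.       ] [[0.8382, -0.545, -0.0202], [-0.3432, -0.4984, -0.7961], [0.4238, 0.6742, -0.6048]] [-0.41293389  0.2382769   0.66720951]
top [[505.4, 0.0, 313.4], [0.0, 505.4, 197.1], [0.0, 0.0, 1.0]] [-0.0569783  0.         0.         0.         0.       ] [[0.0138, -0.9995, 0.0292], [-0.9826, -0.0189, -0.1845], [0.185, -0.0261, -0.9824]] [-0.01518647  0.51540417  0.85090729]
```

View pics/side0.png

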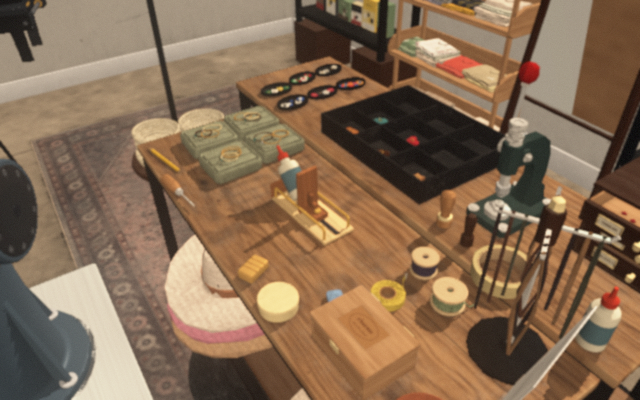

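View pics/top0.png

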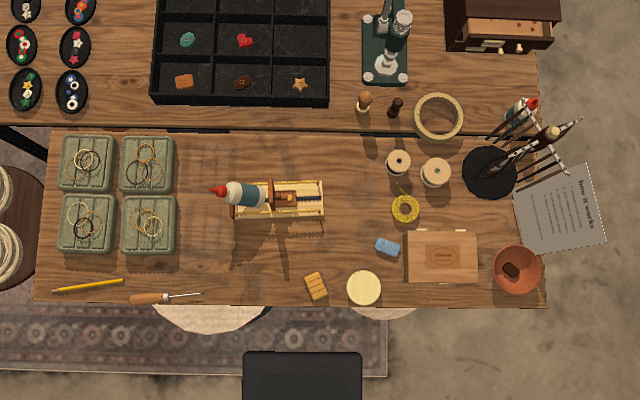

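The side view shows the bottle tipped over the lip at about (288,165) with the follower at (308,190). In the top view the lane runs from (232,205) at the lip to (323,200), and the nozzle is at (215,190). I'll zoom in next.

Run:
```python
import cv2
a=cv2.imread('pics/top0.png')[165:235,195:340]; cv2.imwrite('pics/top0z.png',cv2.resize(a,None,fx=5.5,fy=5.5,interpolation=cv2.INTER_CUBIC))
a=cv2.imread('pics/side0.png')[135:250,260:365]; cv2.imwrite('pics/side0z.png',cv2.resize(a,None,fx=5,fy=5,interpolation=cv2.INTER_CUBIC))
```

```text
(no output)
```

View pics/top0z.png

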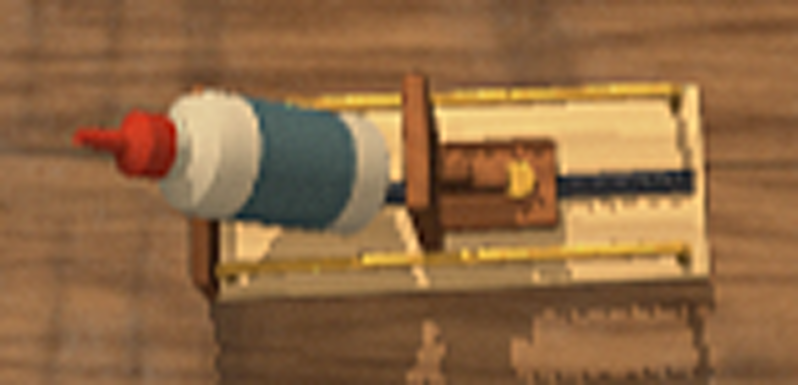

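View pics/side0z.png

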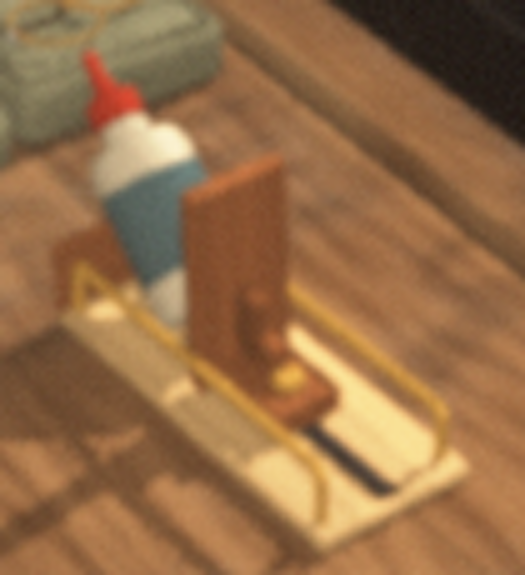

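```bash
cat > h.py <<'E'
from rig import read_state, capture, bot
import cv2,numpy as np
def ray(c,p):
    n=cv2.undistortPoints(np.array([[p]],float),c["camera_matrix"],c["dist"])[0,0]
    d=c["R"].T@np.array([n[0],n[1],1]); return -c["R"].T@c["t"],d/np.linalg.norm(d)
def plane(c,p,z):
    o,d=ray(c,p); return o+d*(z-o[2])/d[2]
def tri(c1,p1,c2,p2):
    o1,d1=ray(c1,p1);o2,d2=ray(c2,p2)
    s=np.linalg.lstsq(np.c_[d1,-d2],o2-o1,rcond=None)[0]
    a=o1+d1*s[0];b=o2+d2*s[1]; return (a+b)/2,np.linalg.norm(a-b)
def proj(c,X):
    return cv2.projectPoints(np.array(X,float).reshape(-1,3),cv2.Rodrigues(c["R"])[0],c["t"],c["camera_matrix"],c["dist"])[0][:,0]
E
python3 - <<'E'
from h import *
T=capture("top");S=capture("side")
tz=lambda x,y:(195+(x+.5)/5.5-.5,165+(y+.5)/5.5-.5)
sz=lambda x,y:(260+(x+.5)/5-.5,135+(y+.5)/5-.5)
np.set_printoptions(precision=4,suppress=True)
for n,p in dict(bf=(703,87),bn=(710,275),fn=(218,298)).items(): print(n,plane(T,tz(*p),.008))
for n,p in dict(back=(467,467),nearback=(322,548),frontnear=(65,318)).items(): print('S',n,plane(S,sz(*p),.008))
print('rails',[plane(T,tz(*p),.032) for p in((300,102),(680,90),(220,270),(690,248))])
print('nozzle',tri(T,tz(77,137),S,sz(90,53)))
print('folltop far',tri(T,tz(416,74),S,sz(283,157)))
print('folltop near',tri(T,tz(422,240),S,sz(185,198)))
print('foll top z.096', plane(T,tz(404,74),.096),plane(T,tz(428,77),.096),plane(S,sz(283,157),.096),plane(S,sz(185,197),.096))
print('cap', tri(T,tz(145,143),S,sz(115,105)))
print('base end right', plane(T,tz(388,175),.03))
E
```

```text
bf [ 0.5552 -0.0243  0.008 ]
bn [ 0.4906 -0.0273  0.008 ]
fn [0.4798 0.1373 0.008 ]
S back [ 0.5549 -0.0269  0.008 ]
S nearback [ 0.4893 -0.0329  0.008 ]
S frontnear [0.48   0.1297 0.008 ]
rails [array([0.5421, 0.1099, 0.032 ]), array([ 0.5487, -0.0156,  0.032 ]), array([0.4856, 0.1339, 0.032 ]), array([ 0.4957, -0.0195,  0.032 ])]
nozzle (array([0.5188, 0.1711, 0.0914]), np.float64(0.0036114338507040327))
folltop far (array([0.5397, 0.0677, 0.0927]), np.float64(0.0022422265768923186))
folltop near (array([0.4911, 0.0625, 0.0962]), np.float64(0.010619532357459932))
foll top z.096 [0.5379 0.0717 0.096 ] [0.5371 0.0643 0.096 ] [0.5382 0.0634 0.096 ] [0.4968 0.0619 0.096 ]
cap (array([0.5192, 0.1527, 0.0777]), np.float64(0.0018100205182750057))
base end right [0.5186 0.0802 0.03  ]
```

```bash
python3 -m crank '[[[0,0,0],[0,0,0.149]],[[0,0,0],[0,0,0.149]],[[0,0,0],[0,0,0.149]],[[0,0,0],[0,0,0.149]],[[0,0,0],[0,0,0.149]],[[0,0,0],[0,0,0.149]],[[0,0,0],[0,0,0.149]],[[0,0,0],[0,0,0.149]],[[0,0,0],[0,0,0]]]' 0.77; python3 -m crank '[[[3,3.24,0],[0,0,0]],[[3,3.24,0],[0,0,0]],[[3,3.24,0],[0,0,0]],[[3,3.24,0],[0,0,0]],[[3,3.24,0],[0,0,0]],[[3,3.24,0],[0,0,0]],[[3,3.24,0],[0,0,0]],[[3,3.24,0],[0,0,0]],[[3,3.24,0],[0,0,0]],[[3,3.24,0],[0,0,0]],[[0,0,0],[0,0,0]]]'; python3 -c "
from h import *
print(read_state())"
```

```text
time_s: 1.1
position: [0.1898, 0.5953, 0.2223]
tcp_rot: [[0.998, 0.07, -0.0], [0.07, -0.998, -0.001], [-0.0, 0.0, -1.0]]
force: [0.2, 0.5, -0.3]
opening: 0.266
time_s: 2.2
position: [0.5167, 0.2894, 0.2226]
tcp_rot: [[0.998, 0.067, 0.004], [0.067, -0.998, -0.001], [0.004, 0.001, -1.0]]
force: [-0.2, 0.2, -0.6]
opening: 0.115
{'time_s': 2.2, 'joint_positions': array([18.51376434, 27.60919008, 87.05500405, -0.12694938, 65.14468367,
       14.70624239]), 'qvel': array([ 4.17664786, -1.04432941,  2.96261844,  3.64357957,  1.78551501,
        2.64179255]), 'tau': array([-1.16894212e+00, -4.08756638e+01, -1.70641655e+01, -1.82046779e-01,
       -8.76527396e-03, -1.79729811e-01]), 'position': array([0.5167074 , 0.28943634, 0.22263765]), 'tcp_rot': array([[ 9.97723604e-01,  6.73286859e-02,  3.80233820e-03],
       [ 6.73323615e-02, -9.97730242e-01, -8.46912987e-04],
       [ 3.73668627e-03,  1.10100549e-03, -9.99992412e-01]]), 'force': array([-0.23925967,  0.22919129, -0.6036183 ]), 'moment': array([-0.05519591,  0.10056164, -0.04899429]), 'opening': 0.11487129946776434}
```

```bash
python3 -m crank '[[[0,0,0],[-0.134,0,0]],[[0,0,0],[-0.134,0,0]],[[0,0,0],[-0.134,0,0]],[[0,0,0],[-0.134,0,0]],[[0,0,0],[-0.134,0,0]],[[0,0,0],[-0.134,0,0]],[[0,0,0],[-0.134,0,0]],[[0,0,0],[0,0,0]],[[0,0,0],[0,0,0]]]'
python3 - <<'E'
from h import *
s=read_state();print(np.round(s['joint_positions'],1),np.round(s['position'],4))
for n in("side","top"):
    c=capture(n); cv2.imwrite(f"pics/{n}1.png",c["pixels"][:,:,::-1])
E
```

```text
time_s: 3.1
position: [0.5112, 0.2937, 0.2216]
tcp_rot: [[0.997, 0.045, 0.056], [0.072, -0.591, -0.804], [-0.003, 0.806, -0.592]]
force: [0.6, -0.5, 0.0]
opening: 0.113
[ 38.8  46.2  70.6 -42.   98.2  42. ] [0.5112 0.2937 0.2216]
```

View pics/side1.png

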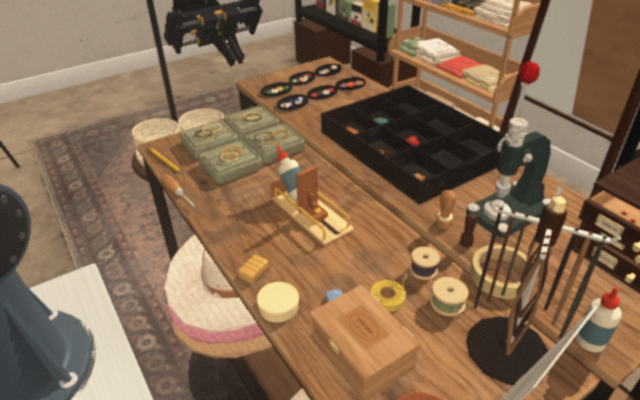

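View pics/top1.png

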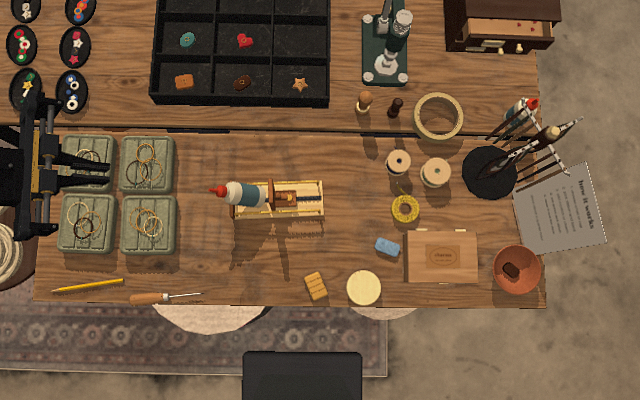

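```bash
python3 -m crank '[[[0,-2.3,1.8],[0,0,0]],[[0,-2.3,1.8],[0,0,0]],[[-0.15,-2.3,1.8],[0,0,0]],[[0,0,2],[0,0,0]],[[0,0,3],[0,0,0]],[[0,0,3],[0,0,0]],[[0,0,3],[0,0,0]],[[0,0,1],[0,0,0]],[[0,0,0],[0,0,0]],[[0,0,0],[0,0,0]]]'
python3 - <<'E'
from h import *
s=read_state();print(np.round(s['joint_positions'],1),np.round(s['position'],4))
c=capture("side");cv2.imwrite("pics/side2.png",cv2.resize(c["pixels"][100:250,200:365,::-1],None,fx=4,fy=4,interpolation=cv2.INTER_CUBIC))
c=capture("top");cv2.imwrite("pics/top2.png",cv2.resize(c["pixels"][150:240,110:310,::-1],None,fx=4,fy=4,interpolation=cv2.INTER_CUBIC)); print(proj(c,s['position']))
E
```

```text
time_s: 4.2
position: [0.5184, 0.1945, 0.0654]
tcp_rot: [[0.998, 0.039, 0.058], [0.07, -0.592, -0.803], [0.003, 0.805, -0.593]]
force: [1.0, 0.7, 0.9]
opening: 0.11
[ 31.7  54.7  83.3 -46.6  79.   53. ] [0.5184 0.1945 0.0654]
[[198.17630328 191.49593844]]
```

View pics/side2.png

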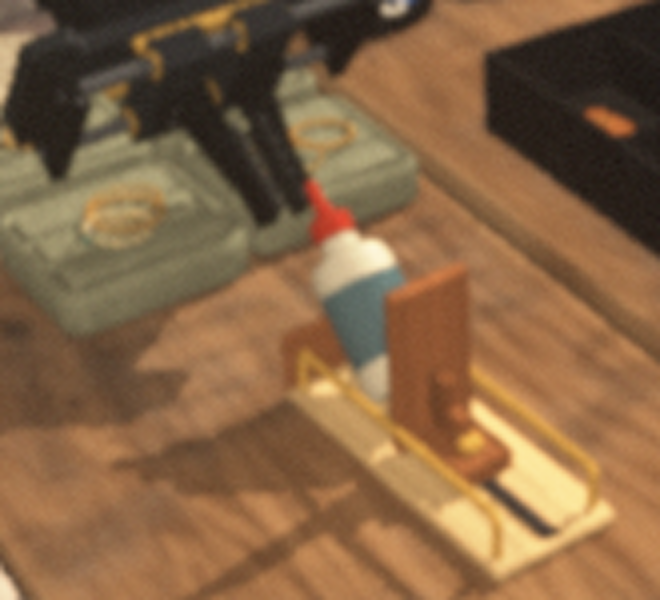

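View pics/top2.png

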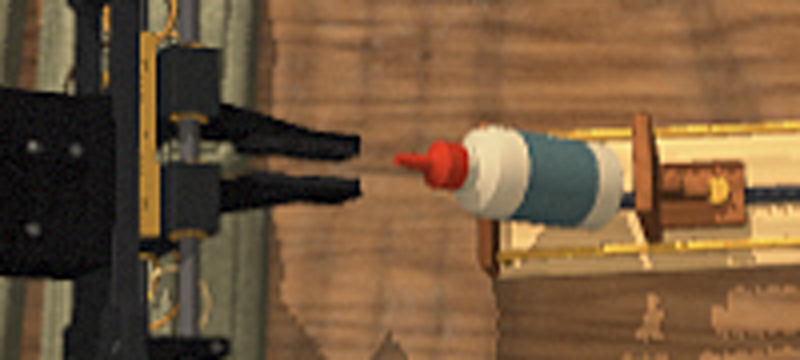

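The side view shows the fingertips at zoom (270,215), just in front of and below the nozzle at (312,190). In the top view the jaw gap is centred at (360,168), in line with the nozzle at (400,160). I'll slide in underneath.

```bash
python3 -m crank '[[[0,0,1],[0,0,0]],[[0,0,1],[0,0,0]],[[0,0,1],[0,0,0]],[[0,0,0],[0,0,0]],[[0,0.5,0],[0,0,0]],[[0,0.3,0],[0,0,0]],[[0,0,0],[0,0,0]],[[0,0,0],[0,0,0]]]'
python3 - <<'E'
from h import *
s=read_state();print(np.round(s['position'],4))
c=capture("side");cv2.imwrite("pics/side3.png",cv2.resize(c["pixels"][100:250,200:365,::-1],None,fx=4,fy=4,interpolation=cv2.INTER_CUBIC))
c=capture("top");cv2.imwrite("pics/top3.png",cv2.resize(c["pixels"][150:240,110:310,::-1],None,fx=4,fy=4,interpolation=cv2.INTER_CUBIC)); print(proj(c,s['position']))
E
```

```text
time_s: 5.1
position: [0.5196, 0.1652, 0.0531]
tcp_rot: [[0.998, 0.041, 0.057], [0.07, -0.59, -0.804], [0.001, 0.806, -0.592]]
force: [-0.8, 0.7, 0.4]
opening: 0.118
[0.5196 0.1652 0.0531]
[[216.17342576 192.52023239]]
```

View pics/side3.png

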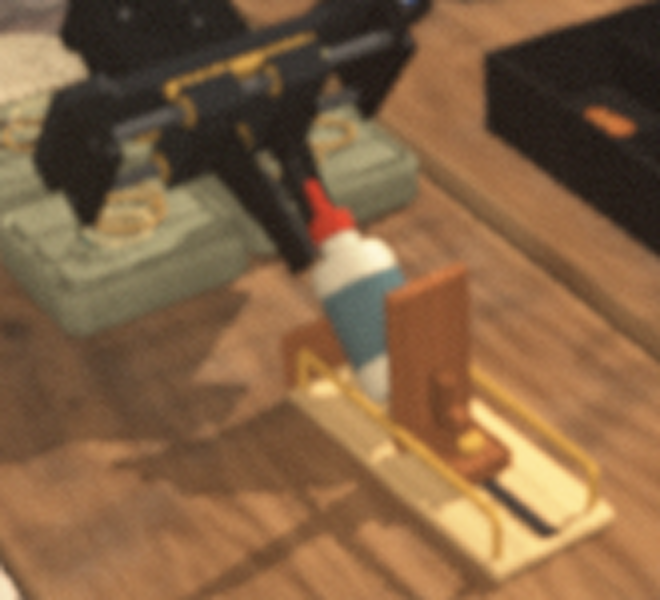

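View pics/top3.png

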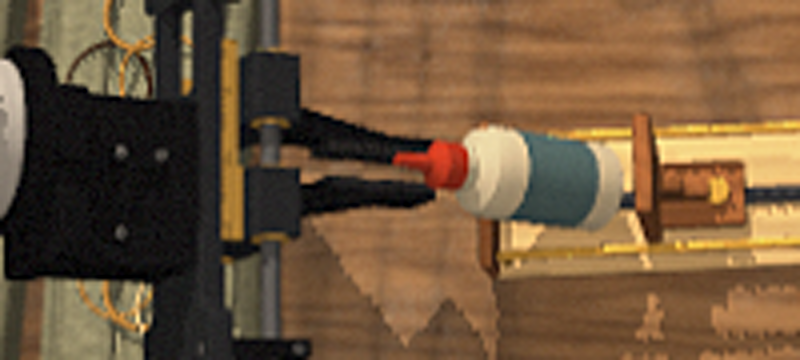

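```bash
python3 -m crank '[[[0,0,-0.4],[0,0,0]],[[0,0.3,0],[0,0,0]],[[0,0.3,0],[0,0,0]],[[0,0.2,0],[0,0,0]],[[0,0,0],[0,0,0]],[[0,0,0],[0,0,0]]]'
python3 - <<'E'
from h import *
s=read_state();print(np.round(s['position'],4),s['force'])
c=capture("side");cv2.imwrite("pics/side4.png",cv2.resize(c["pixels"][130:210,230:330,::-1],None,fx=6,fy=6,interpolation=cv2.INTER_CUBIC))
E
```

```text
time_s: 5.8
position: [0.5194, 0.1634, 0.0616]
tcp_rot: [[0.998, 0.041, 0.056], [0.07, -0.59, -0.804], [0.0, 0.806, -0.592]]
force: [-0.2, 0.1, -0.1]
opening: 0.118
[0.5194 0.1634 0.0616] [-0.2217739   0.09269474 -0.13034222]
```

View pics/side4.png

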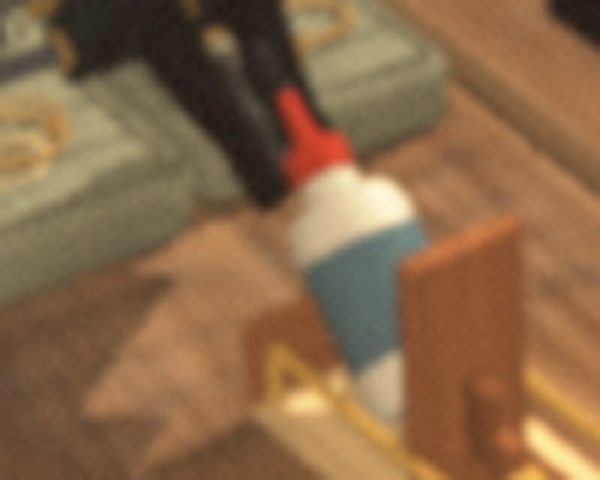

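The fingertips at zoom (265,195) are now beside and below the cap at (315,155), clear of the shoulder. Next is the first third of the arc.

```bash
python3 -m crank '[[[0,0.2,0],[0,0,0]],[[0,0.26,-0.09],[0.039,0,0]],[[0,0.26,-0.09],[0.039,0,0]],[[0,0.26,-0.09],[0.039,0,0]],[[0,0.26,-0.08],[0.039,0,0]],[[0,0.26,-0.08],[0.039,0,0]],[[0,0.26,-0.07],[0.039,0,0]],[[0,0,0],[0,0,0]],[[0,0,0],[0,0,0]]]'
python3 - <<'E'
from h import *
s=read_state();print(np.round(s['position'],4),s['force'])
c=capture("side");cv2.imwrite("pics/side5.png",cv2.resize(c["pixels"][130:210,230:330,::-1],None,fx=6,fy=6,interpolation=cv2.INTER_CUBIC))
c=capture("top");cv2.imwrite("pics/top5.png",cv2.resize(c["pixels"][150:240,140:310,::-1],None,fx=4,fy=4,interpolation=cv2.INTER_CUBIC)); print(proj(c,s['position']))
E
```

```text
time_s: 6.75
position: [0.5201, 0.1556, 0.0783]
tcp_rot: [[0.998, 0.053, 0.045], [0.07, -0.76, -0.646], [0.001, 0.648, -0.762]]
force: [-0.2, -0.4, -0.1]
opening: 0.117
[0.5201 0.1556 0.0783] [-0.23872554 -0.37682682 -0.12889164]
[[219.44076058 189.47474284]]
```

View pics/side5.png

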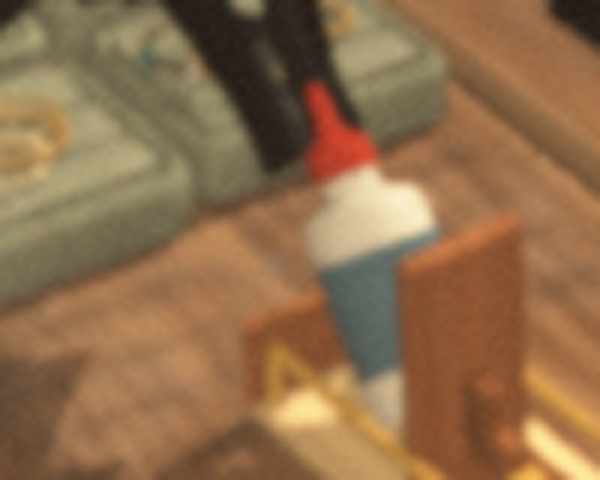

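View pics/top5.png

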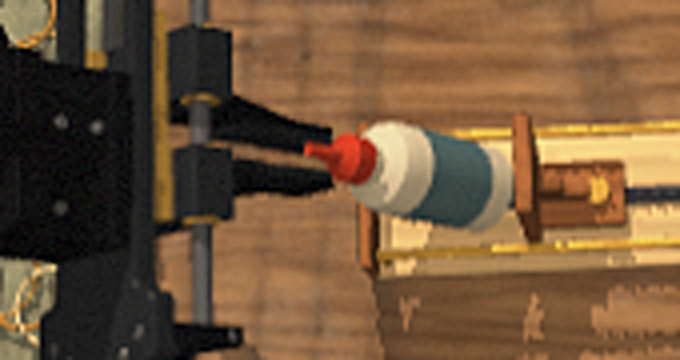

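```bash
python3 -m crank '[[[0,0.26,-0.06],[0.039,0,0]],[[0,0.27,-0.05],[0.039,0,0]],[[0,0.27,-0.04],[0.039,0,0]],[[0,0.27,-0.04],[0.039,0,0]],[[0,0.27,-0.03],[0.039,0,0]],[[0,0,0],[0,0,0]],[[0,0,0],[0,0,0]]]'
python3 - <<'E'
from h import *
s=read_state();print(np.round(s['position'],4),s['force'])
c=capture("side");cv2.imwrite("pics/side6.png",cv2.resize(c["pixels"][130:210,230:330,::-1],None,fx=6,fy=6,interpolation=cv2.INTER_CUBIC))
c=capture("top");cv2.imwrite("pics/top6.png",cv2.resize(c["pixels"][150:240,140:310,::-1],None,fx=4,fy=4,interpolation=cv2.INTER_CUBIC)); print(proj(c,s['position']))
E
```

```text
time_s: 7.55
position: [0.5207, 0.1459, 0.0877]
tcp_rot: [[0.998, 0.06, 0.034], [0.069, -0.871, -0.486], [0.0, 0.488, -0.873]]
force: [-0.2, 0.1, 0.2]
opening: 0.112
[0.5207 0.1459 0.0877] [-0.17748277  0.08363631  0.1885402 ]
[[224.29990303 188.1556864 ]]
```

View pics/side6.png

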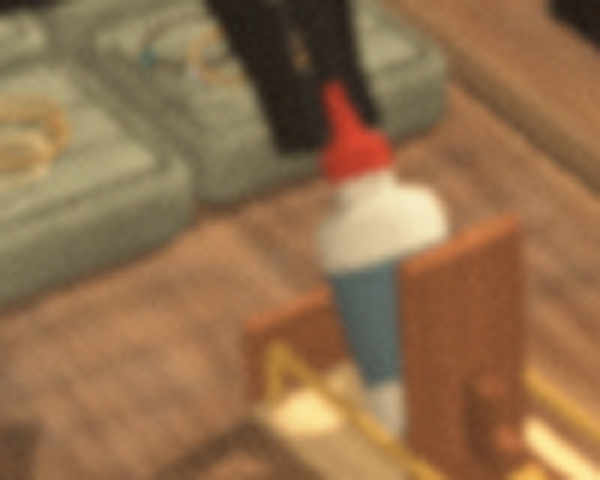

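View pics/top6.png

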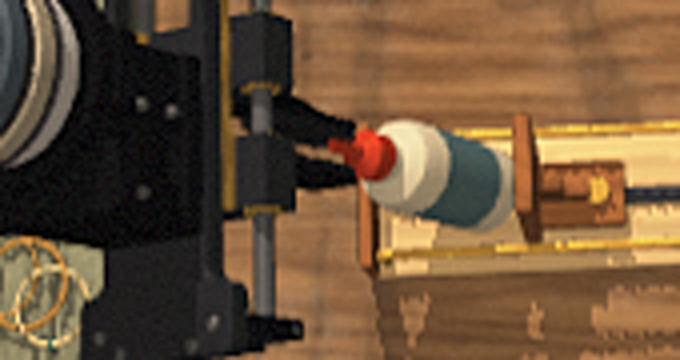

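```bash
python3 -m crank '[[[0,0.27,-0.03],[0.039,0,0]],[[0,0.28,-0.02],[0.039,0,0]],[[0,0.28,-0.01],[0.039,0,0]],[[0,0.29,-0.01],[0.039,0,0]],[[0,0.29,-0.01],[0.039,0,0]],[[0,0,0],[0,0,0]],[[0,0,0],[0,0,0]]]'
python3 - <<'E'
from h import *
s=read_state();print(np.round(s['position'],4),s['force'])
c=capture("side");cv2.imwrite("pics/side7.png",cv2.resize(c["pixels"][130:210,230:330,::-1],None,fx=6,fy=6,interpolation=cv2.INTER_CUBIC))
c=capture("top");cv2.imwrite("pics/top7.png",cv2.resize(c["pixels"][150:240,140:310,::-1],None,fx=4,fy=4,interpolation=cv2.INTER_CUBIC)); print(proj(c,s['position']))
E
```

```text
time_s: 8.35
position: [0.5214, 0.1338, 0.094]
tcp_rot: [[0.998, 0.067, 0.021], [0.07, -0.948, -0.309], [-0.0, 0.31, -0.951]]
force: [-0.6, 0.2, 0.2]
opening: 0.116
[0.5214 0.1338 0.094 ] [-0.57491874  0.24146092  0.23168495]
[[230.95905299 187.09227726]]
```

View pics/side7.png

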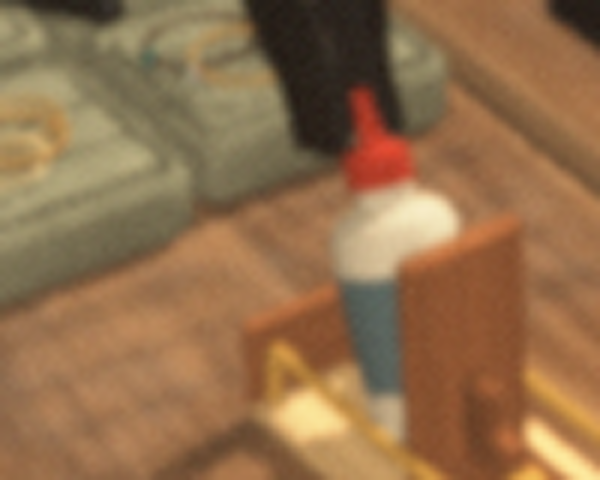

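View pics/top7.png

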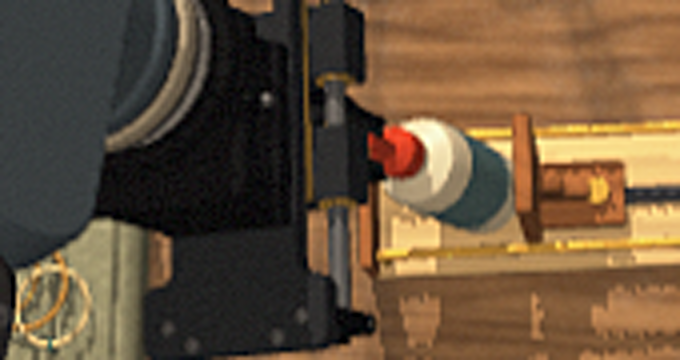

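```bash
python3 -m crank '[[[0,0.15,0],[0.02,0,0]],[[0,0.15,0],[0.02,0,0]],[[0,0.15,0],[0.02,0,0]],[[0,0.15,0],[0.02,0,0]],[[0,0.15,0],[0.02,0,0]],[[0,0.16,0],[0.02,0,0]],[[0,0.16,0],[0.02,0,0]],[[0,0.16,0],[0.02,0,0]],[[0,0,0],[0,0,0]],[[0,0,0],[0,0,0]]]'
python3 - <<'E'
from h import *
s=read_state();print(np.round(s['position'],4),s['force'])
c=capture("side");cv2.imwrite("pics/side8.png",cv2.resize(c["pixels"][130:210,230:330,::-1],None,fx=6,fy=6,interpolation=cv2.INTER_CUBIC))
c=capture("top");cv2.imwrite("pics/top8.png",cv2.resize(c["pixels"][150:240,140:310,::-1],None,fx=4,fy=4,interpolation=cv2.INTER_CUBIC)); print(proj(c,s['position']))
E
```

```text
time_s: 9.45
position: [0.5224, 0.1214, 0.0973]
tcp_rot: [[0.998, 0.068, 0.011], [0.069, -0.986, -0.153], [0.0, 0.153, -0.988]]
force: [0.2, -0.5, 1.1]
opening: 0.117
[0.5224 0.1214 0.0973] [ 0.15516634 -0.52199477  1.08301603]
[[238.15250615 186.26699477]]
```

View pics/side8.png

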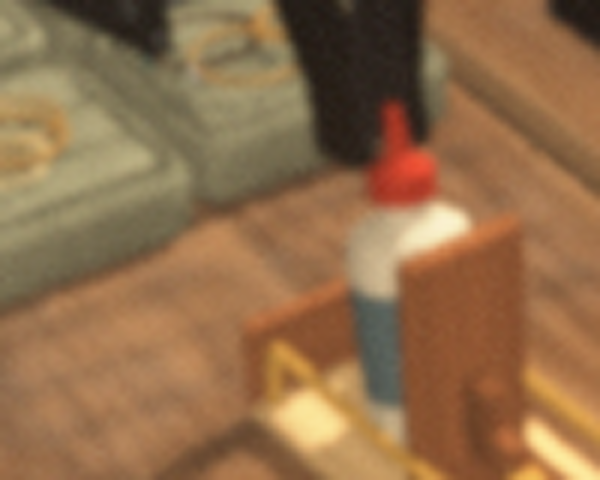

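View pics/top8.png

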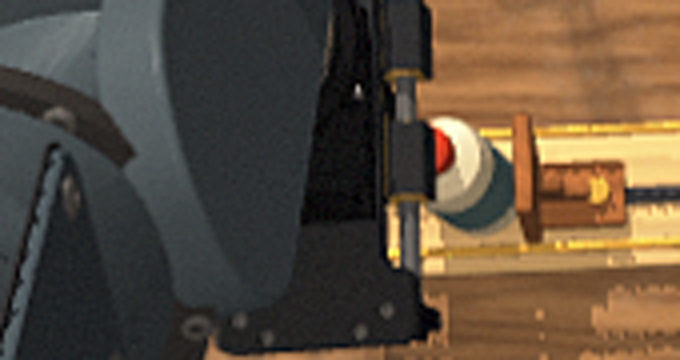

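```bash
python3 -m crank '[[[0,0.15,0],[0.02,0,0]],[[0,0.15,0],[0.02,0,0]],[[0,0.15,0],[0.02,0,0]],[[0,0.15,0],[0.02,0,0]],[[0,0.15,0],[0.02,0,0]],[[0,0.15,0],[0.02,0,0]],[[0,0,0],[0,0,0]],[[0,0,0],[0,0,0]]]'
python3 - <<'E'
from h import *
s=read_state();print(np.round(s['position'],4),s['force'])
c=capture("side");cv2.imwrite("pics/side9.png",cv2.resize(c["pixels"][130:210,230:330,::-1],None,fx=6,fy=6,interpolation=cv2.INTER_CUBIC))
E
```

```text
time_s: 10.35
position: [0.5228, 0.113, 0.098]
tcp_rot: [[0.998, 0.07, 0.002], [0.07, -0.997, -0.034], [-0.0, 0.034, -0.999]]
force: [-1.4, 0.2, -0.4]
opening: 0.116
[0.5228 0.113  0.098 ] [-1.44754301  0.23713226 -0.41258407]
```

View pics/side9.png

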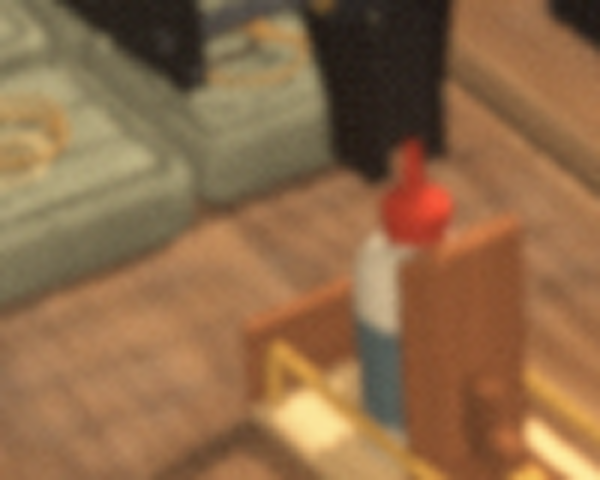

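The nozzle tip has dropped to zoom (412,143) and the cap is level, so the bottle looks upright. I'll back off and check.

```bash
python3 -m crank '[[[0,-0.5,0],[0,0,0]],[[0,-1.5,0],[0.034,0,0]],[[0,-2,-1],[0,0,0]],[[0,-1,-4],[0,0,0]],[[0,0,-4],[0,0,0]],[[0,0,-3],[0,0,0]],[[-4,0,0],[0,0,0]],[[-4,0,0],[0,0,0]],[[-4,0,0],[0,0,0]],[[0,0,0],[0,0,0]],[[0,0,0],[0,0,0]]]' 1
python3 - <<'E'
from h import *
s=read_state();print(np.round(s['position'],4),s['force'])
c=capture("side");cv2.imwrite("pics/side10.png",cv2.resize(c["pixels"][130:250,250:365,::-1],None,fx=5,fy=5,interpolation=cv2.INTER_CUBIC))
c=capture("top");cv2.imwrite("pics/top10.png",cv2.resize(c["pixels"][150:240,190:340,::-1],None,fx=5,fy=5,interpolation=cv2.INTER_CUBIC))
E
```

```text
time_s: 11.5
position: [0.3992, 0.1549, 0.2177]
tcp_rot: [[0.997, 0.071, 0.001], [0.071, -0.997, 0.0], [0.001, 0.0, -1.0]]
force: [1.3, -0.5, 0.6]
opening: 0.008
[0.3992 0.1549 0.2177] [ 1.33445464 -0.47022756  0.58659641]
```

View pics/side10.png

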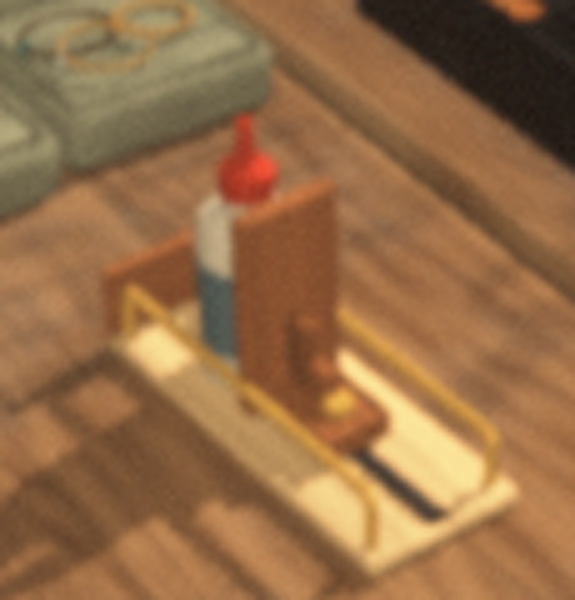

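View pics/top10.png

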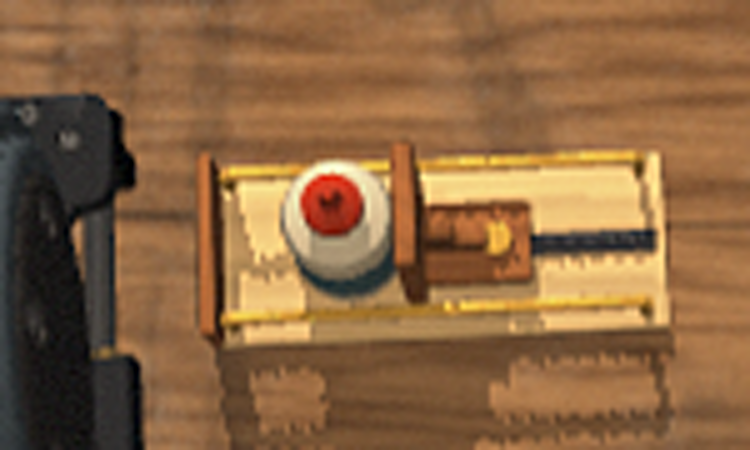

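The top view shows the bottle standing at zoom (335,215), between the lip at (207,245) and the follower at (403,220). Next I'll go behind the follower with the jaws shut.

```bash
python3 -m crank '[[[2.76,3.13,0],[0,0,0]],[[2.76,3.13,0],[0,0,0]],[[2.76,3.13,0],[0,0,0]],[[2.76,3.13,0],[0,0,0]],[[0,0,0],[0,0,0]],[[0,0,4],[0,0,0]],[[0,0,4],[0,0,0]],[[0,0,4],[0,0,0]],[[0,0,2],[0,0,0]],[[0,0,1.2],[0,0,0]],[[0,0,0],[0,0,0]],[[0,0,0],[0,0,0]]]' 1
python3 - <<'E'
from h import *
s=read_state();print(np.round(s['position'],4),s['force'])
c=capture("side");cv2.imwrite("pics/side11.png",cv2.resize(c["pixels"][130:250,250:365,::-1],None,fx=5,fy=5,interpolation=cv2.INTER_CUBIC))
E
```

```text
time_s: 12.8
position: [0.5196, 0.0373, 0.0659]
tcp_rot: [[0.998, 0.07, 0.001], [0.07, -0.998, -0.0], [0.001, 0.0, -1.0]]
force: [-0.5, 0.3, 0.5]
opening: 0.002
[0.5196 0.0373 0.0659] [-0.47248713  0.31901564  0.47257778]
```

View pics/side11.png

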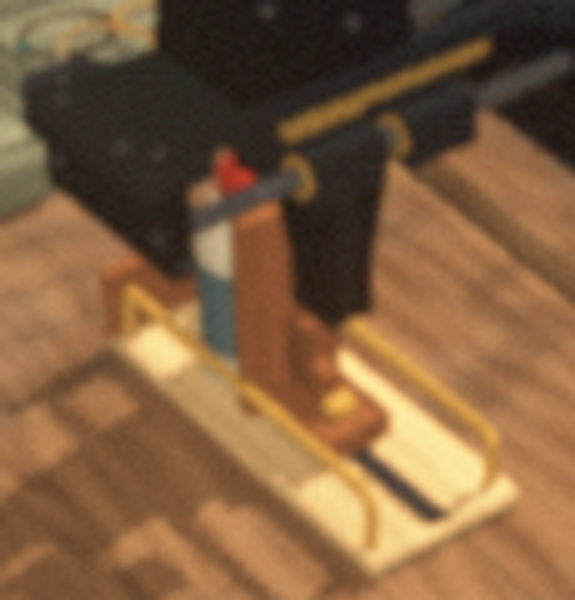

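```bash
python3 -m crank '[[[0,-0.3,0],[0,0,0]],[[0,-0.3,0],[0,0,0]],[[0,-0.2,0],[0,0,0]],[[0,-0.1,0],[0,0,0]],[[0,-0.1,0],[0,0,0]],[[0,-0.1,0],[0,0,0]],[[0,0,0],[0,0,0]]]'; python3 -m crank '[[[0,-0.1,0],[0,0,0]],[[0,-0.1,0],[0,0,0]],[[0,-0.1,0],[0,0,0]],[[0,-0.1,0],[0,0,0]],[[0,-0.1,0],[0,0,0]]]'; python3 -m crank '[[[0,-0.1,0],[0,0,0]],[[0,-0.1,0],[0,0,0]],[[0,-0.1,0],[0,0,0]],[[0,-0.1,0],[0,0,0]],[[0,-0.1,0],[0,0,0]]]'
```

```text
time_s: 13.55
position: [0.5178, 0.0483, 0.0654]
tcp_rot: [[0.998, 0.07, -0.0], [0.07, -0.998, 0.0], [-0.0, -0.0, -1.0]]
force: [0.1, -0.1, -0.4]
opening: 0.011
time_s: 14.05
position: [0.5177, 0.0514, 0.0654]
tcp_rot: [[0.997, 0.072, -0.0], [0.072, -0.997, -0.003], [-0.0, 0.003, -1.0]]
force: [-0.3, -11.4, 0.1]
opening: 0.006
time_s: 14.55
position: [0.5175, 0.0546, 0.0655]
tcp_rot: [[0.997, 0.072, -0.0], [0.072, -0.997, -0.005], [-0.0, 0.005, -1.0]]
force: [-0.9, -14.9, -0.1]
opening: 0.006
```

```bash
python3 -m crank '[[[0,-0.15,0],[0,0,0]],[[0,-0.15,0],[0,0,0]],[[0,-0.15,0],[0,0,0]],[[0,-0.15,0],[0,0,0]]]';python3 -m crank '[[[0,-0.15,0],[0,0,0]],[[0,-0.15,0],[0,0,0]],[[0,-0.15,0],[0,0,0]],[[0,-0.15,0],[0,0,0]]]'; python3 -m crank '[[[0,0,0],[0,0,0]]]'
python3 - <<'E'
from h import *
s=read_state();print(np.round(s['position'],4),s['force'])
c=capture("side");cv2.imwrite("pics/side12.png",cv2.resize(c["pixels"][130:250,250:365,::-1],None,fx=5,fy=5,interpolation=cv2.INTER_CUBIC))
E
```

```text
time_s: 14.95
position: [0.5171, 0.0606, 0.0655]
tcp_rot: [[0.997, 0.072, -0.0], [0.072, -0.997, -0.005], [-0.0, 0.005, -1.0]]
force: [-1.3, -14.7, 0.1]
opening: 0.005
time_s: 15.35
position: [0.5168, 0.0665, 0.0655]
tcp_rot: [[0.997, 0.072, 0.0], [0.072, -0.997, -0.005], [-0.0, 0.005, -1.0]]
force: [0.0, -15.9, -0.7]
opening: 0.004
time_s: 15.45
position: [0.5167, 0.0668, 0.0654]
tcp_rot: [[0.997, 0.072, 0.0], [0.072, -0.997, -0.005], [-0.0, 0.005, -1.0]]
force: [-0.3, -14.8, -0.5]
opening: 0.007
[0.5167 0.0668 0.0654] [ -0.33942242 -14.82294122  -0.47056983]
```

View pics/side12.png

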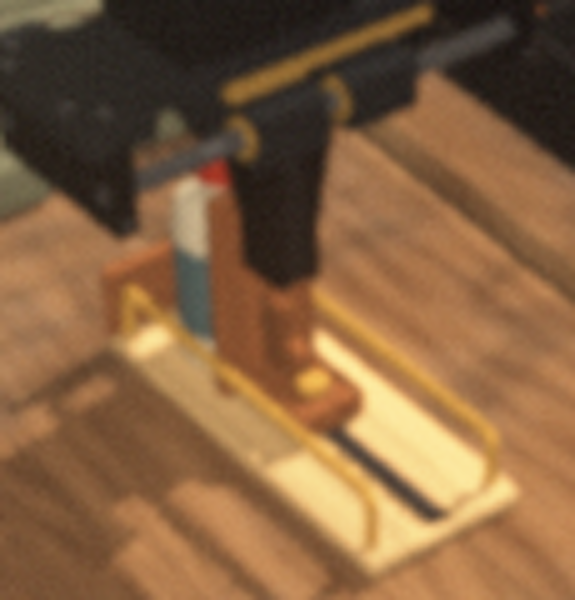

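The side view shows the follower and bottle moved forward, with the bottle at zoom (195,265) and a gap still open to the lip. The sliding force is steady at about 15 N, so I'll go slower now.

```bash
for i in 1; do python3 -m crank '[[[0,-0.1,0],[0,0,0]],[[0,-0.1,0],[0,0,0]]]' | grep -E "pos|force"; python3 -m crank '[[[0,-0.1,0],[0,0,0]],[[0,-0.1,0],[0,0,0]]]' | grep -E "pos|force"; python3 -m crank '[[[0,-0.05,0],[0,0,0]]]'| grep -E "pos|force";  python3 -m crank '[[[0,-0.05,0],[0,0,0]]]'| grep -E "pos|force"; python3 -m crank '[[[0,-0.05,0],[0,0,0]]]'| grep -E "pos|force"; python3 -m crank '[[[0,-0.05,0],[0,0,0]]]'| grep -E "pos|force"; done
```

```text
position: [0.5166, 0.0685, 0.0655]
force: [-0.6, -15.8, -0.8]
position: [0.5165, 0.0705, 0.0655]
force: [-0.7, -14.3, -0.3]
position: [0.5165, 0.0711, 0.0655]
force: [-0.2, -15.3, -0.5]
position: [0.5164, 0.0716, 0.0655]
force: [-1.0, -15.8, -0.1]
position: [0.5164, 0.072, 0.0655]
force: [-0.4, -14.6, -0.5]
position: [0.5163, 0.0725, 0.0655]
force: [-0.3, -15.0, -0.4]
```

```bash
python3 -m crank '[[[0,-0.05,0],[0,0,0]]]' | grep -E "pos|force"; python3 -m crank '[[[0,-0.05,0],[0,0,0]]]' | grep -E "pos|force"; python3 -m crank '[[[0,-0.05,0],[0,0,0]]]'| grep -E "pos|force";  python3 -m crank '[[[0,-0.05,0],[0,0,0]]]'| grep -E "pos|force"; python3 -c "
from h import *
c=capture('side');cv2.imwrite('pics/side13.png',cv2.resize(c['pixels'][150:225,260:335,::-1],None,fx=7,fy=7,interpolation=cv2.INTER_CUBIC))"
```

```text
position: [0.5163, 0.073, 0.0655]
force: [-0.8, -15.5, -0.4]
position: [0.5163, 0.0735, 0.0655]
force: [-0.6, -14.7, -0.2]
position: [0.5163, 0.074, 0.0655]
force: [-1.4, -15.4, -0.1]
position: [0.5162, 0.0745, 0.0655]
force: [0.3, -15.1, 0.8]
```

View pics/side13.png

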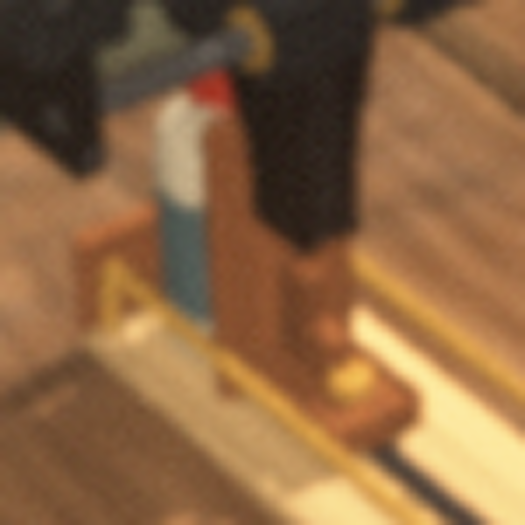

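There is still a small gap to the lip. I'll keep going in 0.5 mm steps, stopping to read the force.

```bash
python3 -m crank '[[[0,-0.05,0],[0,0,0]]]' | grep -E "pos|force"; python3 -m crank '[[[0,-0.05,0],[0,0,0]]]' | grep -E "pos|force"; python3 -m crank '[[[0,-0.05,0],[0,0,0]]]'| grep -E "pos|force";  python3 -m crank '[[[0,-0.05,0],[0,0,0]]]'| grep -E "pos|force"
```

```text
position: [0.5162, 0.075, 0.0655]
force: [-0.1, -14.3, 0.6]
position: [0.5162, 0.0755, 0.0655]
force: [-0.2, -15.1, -0.1]
position: [0.5162, 0.076, 0.0655]
force: [-0.1, -14.7, -0.4]
position: [0.5161, 0.0765, 0.0655]
force: [-0.6, -14.5, -1.2]
```

```bash
python3 -m crank '[[[0,-0.04,0],[0,0,0]]]' | grep -E "pos|force"; python3 -m crank '[[[0,-0.04,0],[0,0,0]]]' | grep -E "pos|force"
```

```text
position: [0.5161, 0.0769, 0.0655]
force: [-0.3, -14.9, -0.4]
position: [0.5161, 0.0773, 0.0655]
force: [-1.0, -14.6, -0.1]
```

```bash
python3 -m crank '[[[0,-0.05,0],[0,0,0]]]' | grep -E "pos|force"; python3 -m crank '[[[0,-0.05,0],[0,0,0]]]' | grep -E "pos|force"; python3 -m crank '[[[0,-0.05,0],[0,0,0]]]'| grep -E "pos|force"
```

```text
position: [0.516, 0.0778, 0.0655]
force: [-0.2, -14.3, -1.0]
position: [0.516, 0.0783, 0.0655]
force: [-0.6, -15.2, -0.9]
position: [0.5159, 0.0788, 0.0655]
force: [-1.1, -16.2, -0.1]
```

```bash
python3 -m crank '[[[0,-0.05,0],[0,0,0]]]' | grep -E "pos|force"; python3 -m crank '[[[0,-0.05,0],[0,0,0]]]' | grep -E "pos|force"
```

```text
position: [0.516, 0.0789, 0.0655]
force: [-0.4, -18.4, -0.0]
position: [0.516, 0.079, 0.0655]
force: [-1.0, -20.0, 0.4]
```

```bash
python3 -m crank '[[[0,0,0],[0,0,0]]]' | grep -E "pos|force"; python3 -m crank '[[[0,0,0],[0,0,0]]]' | grep -E "pos|force"
```

```text
position: [0.516, 0.0789, 0.0655]
force: [-0.6, -18.0, -0.1]
position: [0.516, 0.0789, 0.0655]
force: [-0.9, -17.6, -1.1]
```

```bash
python3 -m crank '[[[0,-0.04,0],[0,0,0]]]' | grep -E "pos|force"; python3 -m crank '[[[0,-0.04,0],[0,0,0]]]' | grep -E "pos|force"
```

```text
position: [0.5159, 0.079, 0.0655]
force: [-0.9, -21.1, 0.1]
position: [0.516, 0.079, 0.0655]
force: [-0.7, -21.9, 1.0]
```

```bash
python3 -m crank '[[[0,0,0],[0,0,0]],[[0,0,0],[0,0,0]]]' | grep -E "pos|force"; python3 -m crank '[[[0,0.1,0],[0,0,0]],[[0,0.1,0],[0,0,0]],[[0,0.1,0],[0,0,0]],[[0,0.1,0],[0,0,0]],[[0,0.1,0],[0,0,0]],[[0,0.1,0],[0,0,0]],[[0,0.1,0],[0,0,0]],[[0,0.2,0],[0,0,0]],[[0,0.5,0],[0,0,0]],[[0,0.5,0],[0,0,0]],[[0,0,0],[0,0,0]]]'; python3 -m crank '[[[0,0,-3],[0,0,0]],[[0,0,-4],[0,0,0]],[[0,0,-4],[0,0,0]],[[0,0,-3],[0,0,0]],[[-3,0,0],[0,0,0]],[[-4,0,0],[0,0,0]],[[-4,0,0],[0,0,0]],[[0,0,0],[0,0,0]]]'
python3 - <<'E'
from h import *
c=capture("side");cv2.imwrite("pics/side14.png",cv2.resize(c["pixels"][130:250,250:365,::-1],None,fx=5,fy=5,interpolation=cv2.INTER_CUBIC));cv2.imwrite("pics/side14f.png",c["pixels"][:,:,::-1])
c=capture("top");cv2.imwrite("pics/top14.png",cv2.resize(c["pixels"][150:240,190:340,::-1],None,fx=5,fy=5,interpolation=cv2.INTER_CUBIC));cv2.imwrite("pics/top14f.png",c["pixels"][:,:,::-1])
E
```

```text
position: [0.516, 0.079, 0.0655]
force: [-0.2, -20.5, -0.1]
time_s: 19.55
position: [0.5169, 0.0646, 0.0654]
tcp_rot: [[0.998, 0.069, 0.0], [0.069, -0.998, -0.0], [0.0, 0.0, -1.0]]
force: [-0.1, -1.3, 0.8]
opening: 0.007
time_s: 20.35
position: [0.3991, 0.0584, 0.2046]
tcp_rot: [[0.998, 0.07, -0.01], [0.07, -0.998, 0.001], [-0.009, -0.002, -1.0]]
force: [0.4, 0.6, -0.6]
opening: 0.006
```

View pics/side14.png

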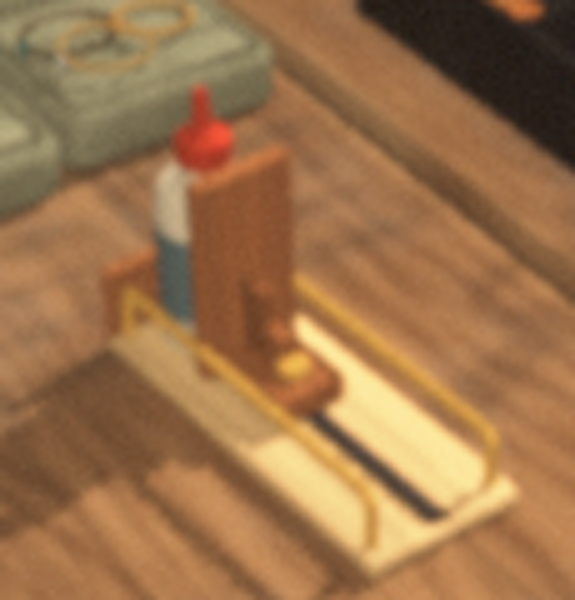

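View pics/top14.png

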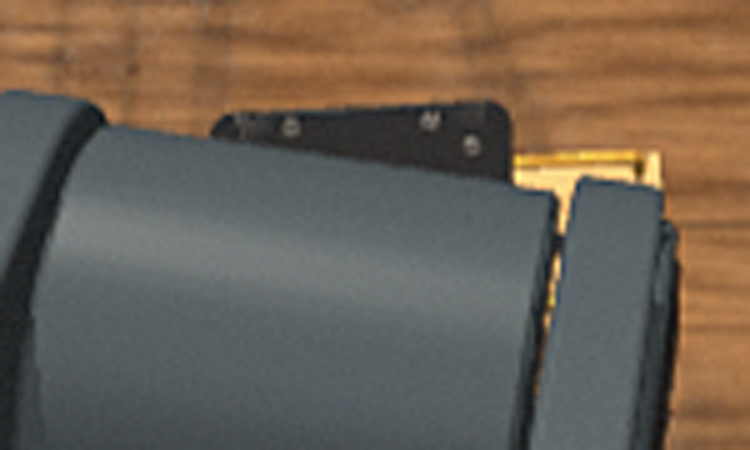

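The side view shows the bottle upright at zoom (190,245), held between the lip and the follower, and the arm blocks the top view. The peak force suggests a pinch of about 6 N, but the follower's travel suggests less, so I'll push again and take finer readings.

```bash
cat > r.py <<'E'
from h import *
s=read_state(); print('y %.5f F %.1f  t %.2f'%(s['position'][1],s['force'][1],s['time_s']))
E
python3 -m crank '[[[4,0,0],[0,0,0]],[[4,0,0],[0,0,0]],[[3,0,0],[0,0,0]],[[0,0,3],[0,0,0]],[[0,0,4],[0,0,0]],[[0,0,4],[0,0,0]],[[0,0,3],[0,0,0]],[[0,0,0],[0,0,0]]]'>/dev/null; python3 r.py
python3 -m crank '[[[0,-0.3,0],[0,0,0]],[[0,-0.4,0],[0,0,0]],[[0,-0.3,0],[0,0,0]],[[0,-0.2,0],[0,0,0]],[[0,-0.1,0],[0,0,0]],[[0,-0.1,0],[0,0,0]]]'; python3 r.py
python3 -m crank '[[[0,-0.1,0],[0,0,0]]]'>/dev/null; python3 r.py
python3 -m crank '[[[0,-0.1,0],[0,0,0]]]'>/dev/null; python3 r.py
```

```text
y 0.06534 F -0.2  t 21.25
time_s: 21.85
position: [0.5163, 0.0788, 0.0662]
tcp_rot: [[0.997, 0.071, 0.002], [0.071, -0.997, -0.001], [0.002, 0.001, -1.0]]
force: [-0.4, -5.1, 3.3]
opening: 0.006
y 0.07879 F -5.1  t 21.85
y 0.07888 F -8.8  t 21.95
y 0.07894 F -13.0  t 22.05
```

```bash
for i in a; do 
python3 -m crank '[[[0,-0.05,0],[0,0,0]]]'>/dev/null; python3 r.py
python3 -m crank '[[[0,-0.05,0],[0,0,0]]]'>/dev/null; python3 r.py
python3 -m crank '[[[0,-0.04,0],[0,0,0]]]'>/dev/null; python3 r.py
python3 -m crank '[[[0,-0.03,0],[0,0,0]]]'>/dev/null; python3 r.py
python3 -m crank '[[[0,0,0],[0,0,0]]]'>/dev/null; python3 r.py
python3 -m crank '[[[0,0,0],[0,0,0]]]'>/dev/null; python3 r.py
done
```

```text
y 0.07895 F -12.5  t 22.15
y 0.07895 F -15.2  t 22.25
y 0.07897 F -16.1  t 22.35
y 0.07899 F -17.2  t 22.45
y 0.07897 F -16.0  t 22.55
y 0.07897 F -16.8  t 22.65
```

```bash
python3 -m crank '[[[0,-0.05,0],[0,0,0]]]'>/dev/null; python3 r.py
python3 -m crank '[[[0,-0.05,0],[0,0,0]]]'>/dev/null; python3 r.py
python3 -m crank '[[[0,0,0],[0,0,0]]]'>/dev/null; python3 r.py
python3 -m crank '[[[0,-0.04,0],[0,0,0]]]'>/dev/null; python3 r.py
python3 -m crank '[[[0,0,0],[0,0,0]]]'>/dev/null; python3 r.py
```

```text
y 0.07901 F -18.9  t 22.75
y 0.07905 F -21.7  t 22.85
y 0.07902 F -20.2  t 22.95
y 0.07906 F -23.3  t 23.05
y 0.07903 F -21.9  t 23.15
```

```bash
python3 -m crank '[[[0,0.1,0],[0,0,0]],[[0,0.1,0],[0,0,0]],[[0,0.1,0],[0,0,0]],[[0,0.1,0],[0,0,0]],[[0,0.1,0],[0,0,0]],[[0,0.1,0],[0,0,0]],[[0,0.1,0],[0,0,0]],[[0,0.2,0],[0,0,0]],[[0,0.5,0],[0,0,0]],[[0,0.5,0],[0,0,0]],[[0,0,0],[0,0,0]]]'; python3 -m crank '[[[0,0,-3],[0,0,0]],[[0,0,-4],[0,0,0]],[[0,0,-4],[0,0,0]],[[0,0,-4],[0,0,0]],[[0,0,-4],[0,0,0]],[[0,0,-4],[0,0,0]],[[0,4,0],[0,0,0]],[[0,4,0],[0,0,0]],[[0,4,0],[0,0,0]],[[0,4,0],[0,0,0]],[[0,4,0],[0,0,0]],[[0,0,0],[0,0,0]]]'
python3 - <<'E'
from h import *
c=capture("side");cv2.imwrite("pics/side15.png",cv2.resize(c["pixels"][130:250,250:365,::-1],None,fx=5,fy=5,interpolation=cv2.INTER_CUBIC));cv2.imwrite("pics/side15f.png",c["pixels"][:,:,::-1])
c=capture("top");cv2.imwrite("pics/top15.png",cv2.resize(c["pixels"][150:240,190:340,::-1],None,fx=5,fy=5,interpolation=cv2.INTER_CUBIC));cv2.imwrite("pics/top15f.png",c["pixels"][:,:,::-1])
E
```

```text
time_s: 24.25
position: [0.5169, 0.0647, 0.0654]
tcp_rot: [[0.998, 0.069, 0.0], [0.069, -0.998, -0.0], [0.0, 0.0, -1.0]]
force: [0.5, -0.3, 0.6]
opening: 0.005
time_s: 25.45
position: [0.5312, -0.1391, 0.2953]
tcp_rot: [[0.998, 0.065, 0.001], [0.065, -0.998, -0.003], [0.001, 0.003, -1.0]]
force: [-1.2, 0.8, 0.2]
opening: 0.005
```

View pics/side15.png

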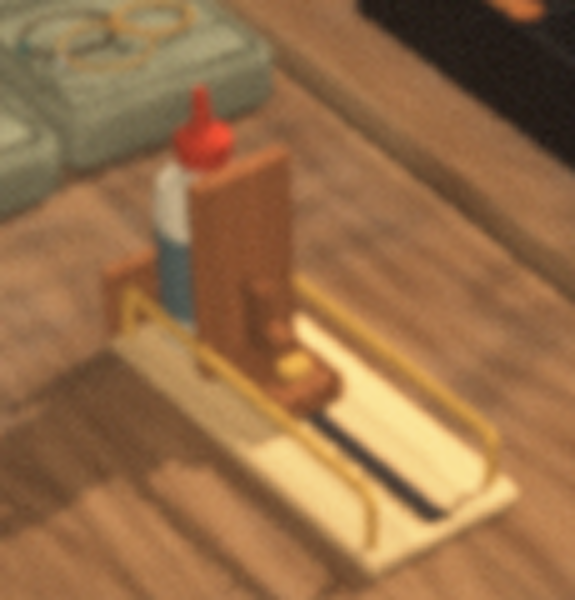

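View pics/top15f.png

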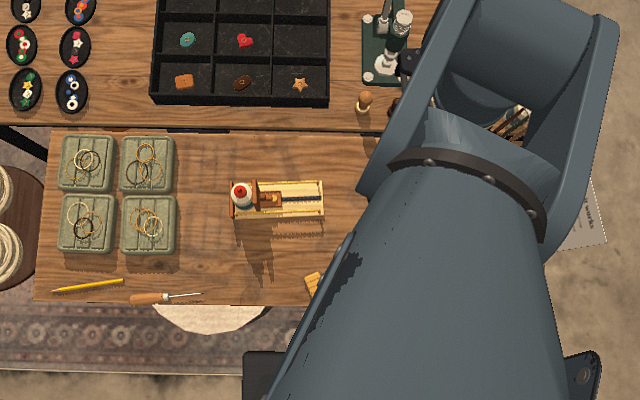

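Run:
```python
import cv2
a=cv2.imread('pics/top15f.png')[165:230,220:330]; cv2.imwrite('pics/top15z.png',cv2.resize(a,None,fx=7,fy=7,interpolation=cv2.INTER_CUBIC))
```

```text
(no output)
```

View pics/top15z.png

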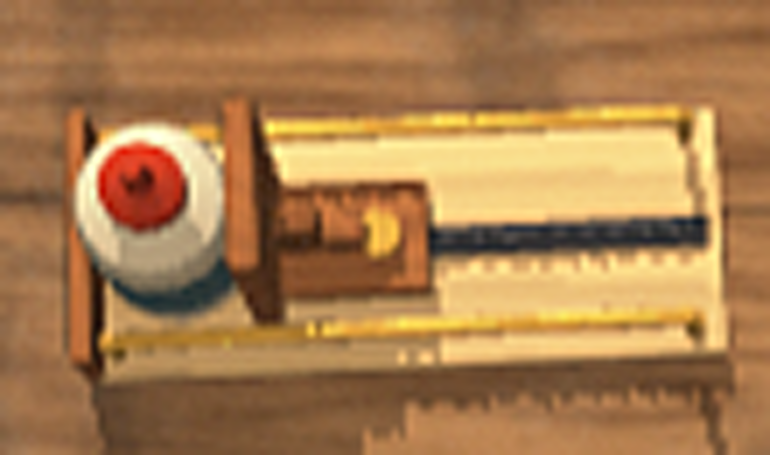

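Run:
```python
from h import *
T=capture("top");S=capture("side")
tz=lambda x,y:(220+(x+.5)/7-.5,165+(y+.5)/7-.5)
sz=lambda x,y:(250+(x+.5)/5-.5,130+(y+.5)/5-.5)
np.set_printoptions(precision=4,suppress=True)
print('nozzle',tri(T,tz(140,176),S,sz(200,90)), plane(T,tz(140,176),.116))
print('body top circle centre z.086->', plane(T,tz(150,207),.075),'cap',plane(T,tz(142,187),.101))
```

```text
nozzle (array([0.5143, 0.1159, 0.1155]), np.float64(0.00302841098582182)) [0.5128 0.1165 0.116 ]
body top circle centre z.086-> [0.5133 0.1187 0.075 ] cap [0.5131 0.1177 0.101 ]
```

```bash
python3 -c "
from h import *
print(bot.hand_in())"
```

```text
the job is handed in; nothing more can be done
None
```

I tilted the bottle up until it stood against the follower, then pushed the follower forward until it pinched the bottle against the lip. I withdrew the arm and handed in at about 25.5 s; no verdict was reported.

**Last checks that held:**
- **Bottle position:** the nozzle tip came out at z = 0.1155 m, against an expected 0.116 m, so the bottle stands on the floor, touching lip and follower as far as the pictures show.
- **Push force:** sliding freely, the follower took about 15 N. The last push held at about 22 N, with a 23.3 N peak, so the bottle was pressed with roughly 7–8 N. Allowing for the 1–2 N lost on letting go, I expect about 5 N of pinch to remain.
- **Bystanders:** the arm never went near the spool, chalk or tape roll below about 0.29 m. It hid them in the final top picture, and I did not check the final side picture for them.

**Checks that disagreed or stayed uncertain:**
- **Pinch stiffness:** the follower advanced only about 0.1–0.3 mm while the pinch built up. The stated 8 N per mm would need 0.7–0.9 mm for 6–7 N. The pinch estimate therefore rests on force alone and was not confirmed after release.
- **Tilt:** a rough top-view reading gave up to 0.05 rad of lean, against the 0.06 rad limit. That is within pixel error, and the bottle looked vertical in the side view.

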